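# Shift the dial press into third

### The arm

A 7-joint arm with a two-finger parallel gripper is mounted at the origin on the work surface. World frame = base frame: x ahead of the robot, y to its left, z up, the work surface at z = 0. Lengths are in mm, angles in rad, forces in N, time in s.
With the tool pointing down it reaches from about 425 to 825 mm from the base axis. Payload 3.6 kg.
Tool frame: the origin (TCP) lies on the centre line of the jaws, within the pads' length; the fingertips stand 19 mm ahead of it and the grasp point (between the pads) is the TCP (manip.nose_length is the distance from the TCP to the fingertips, in mm); x points along the fingers, y is the direction in which the jaws open and shut, and the axes are right-handed (so a half turn about x gives the same grasp; the last joint's range is limited). The gripper opens to 85 mm and grips with 20 to 120 N. Pads are 22 mm wide; open, the fingers measure 114 mm over their backs; the gripper's body (76 mm by 85 mm) begins 54 mm behind the grasp point. The pads swing forward as they close: fully open they stand 13 mm farther back than shut.
Start: joints at [-1.248, 0.615, -0.013, 1.423, 0.008, 1.103, -0.04], TCP at [222.116, 610.841, 222.697] pointing down, gripper open.
Joint ranges: [-3.12, 3.12], [-0.3, 2.06], [-1.34, 1.32], [0.26, 2.42], [-1.36, 4.5], [0.01, 1.98], [-2.84, 2.84]. Speed limits (rad/s): [2.79, 2.79, 3.14, 3.14, 3.14, 3.14, 3.14].

### API

Orientations are given as a unit quaternion [x, y, z, w].
In Python, from plant import get_obs, eyes, manip gives the robot as it stands.
- The arm moves only by the tool play_rows, never from a script. Its argument "targets" is a list of rows, each an object with "dp": the shift along the tool's x, y, z in m, a list of three; "rot": the turn, a rotation vector about the tool's x, y, z in rad, a list of three; "fingers": the opening, from -1 (shut) to 1 (fully open). In form: [{"dp": [tx, ty, tz], "rot": [rx, ry, rz], "fingers": fingers}, ...]. A call has 1 to 5 rows; each row is the pose to reach, as a shift and turn from the pose commanded when the call began, along the tool's axes at that moment; what a row does not reach only later rows make up. A row lasts 1/8 s, in which the tool goes at most 62.5 mm and 10.7 degrees, less where a joint would pass 70% of its speed; a pose out of reach is approached as far as the arm can. A call with a gripper value outside its range is refused whole. The fingers move at their own pace and stop on an object; the grip force is fixed at half the most. Time passes only in rows, so rows that repeat a pose let the fingers close. It gives the time, the measured TCP pose, the force and the opening at its end, in the units of the state.
- get_obs(): the state, without advancing time (a new reading comes with each control period).
- eyes.grab_frame(name): name is "scene" or "top" or "wrist"; returns the picture (420x560x3 uint8, red, green, blue); there is no depth.
- eyes.camera_info(name): a dict with "mtx" (3x3 intrinsics, pixels), "origin" and "rotation" of the camera in the world; the wrist camera has in their place "mount" (4x4, takes a point from camera to tool coordinates, whose origin is the TCP and whose axes are the tool frame's). Camera axes: x right, y down, z forward; pixel columns grow to the right and rows downward; lengths in mm; the calibration is good to about 2 mm. A picture is of the moment at which its call begins: read the wrist's pose just before it. camera_info takes no time and is no camera call.
- manip.sign_off(): hands the job in, once; it reports no verdict.
The state is a dict: "clock": time; "joint_positions": joint angles; "qd": joint speeds; "effort": joint torques, N m; "eef_pos": TCP position; "ee_rot": TCP orientation; "contact_force": force on the tool from outside, world axes, zero at the start; "moment": the same for the moment, N m; "grip_width": finger opening in mm.
Only numpy, scipy, OpenCV 4.12 (cv2) and the standard library are available. Lean on these libraries where they do the work, as an engineer would, in place of code of your own. Each camera call takes 0.05 s, during which the arm holds its last target.

### The job

Put the dial-printing press into third: by pushing on its red-knobbed lever, take it out of the second slot, across the middle of the H-shaped gate and then forward, fully home in the third slot (the one with three red dots), without going into the fourth slot on the way. Only push the knob with the fingertips or the outside of the fingers, never take it between the fingers, and leave all the loose things on the bench where they are. Finish with the hand clear of the lever.

Things in the scene. Friction and masses are not known exactly. Their poses are not given: they have to be found in the camera images.
- press: Dial-printing press, fixed to the bench at a varying place and yaw. Origin on the table (z=0) straight below the gate's centre; x points forward (away from the operator), y left, z up. Its blue console spans x -85 to 85 mm, y -80 to 200 mm, its deck 78 mm above the table; a grey base plate 20 mm thick reaches x -90 to 130, y -380 to 200 mm.
- gate (a point): Centre of the H gate, on top of the aluminium gate plate (100 x 110 mm), 88 mm above the table. Two tracks run along the press's x, 16 mm left and right of centre in the plate, joined by one cross channel at x = 0. Dots on the plate mark the slots: one = left forward, two = left back, three (red) = right forward, four = right back.
- pad (a point): Lowest point of the white printing pad, 280 mm to the right of the gate and 170 mm above the table. The press's column, black head and pad fill x -70 to 130 mm and y -230 to -360 mm of the press frame, up to 350 mm high.
- knob (a point): Centre of the red ball knob (40 mm across) on the steel lever (10 mm thick). The lever tilts about a pivot below the gate's centre, 10 mm above the table; the knob's centre is 140 mm from it. With a = across, f = fore, the knob's centre in the press frame is 0.14*(sin f, -sin a cos f, cos a cos f) + (0, 0, 0.01) m.
- across (a joint): Sideways tilt of the lever, rad: -0.213 in the left track, +0.213 in the right (knob 30 mm left or right of centre). It can change tracks only while fore is within about 0.05 rad of 0; the walls between the tracks have rounded noses that guide it. Friction, no spring: it stays where it is left; about 2.5 N at the knob moves it.
- fore (a joint): Forward tilt of the lever, rad: 0 in the cross channel, +0.29 at the forward ends (slots one and three), -0.29 at the back ends (slots two and four), i.e. knob 40 mm forward or back. Hard stops at both ends. It starts between -0.28 and -0.15, in slot two. Friction, no spring: about 2.5 N at the knob moves it.
- third (a point): Where the knob's centre is when the lever is fully home in the third slot (right track, forward end). Fixed to the press.
- loupe: Bystander: watchmaker's eye loupe, an open blue cup 38 mm across and 36 mm high, standing on the console's deck to the left of the gate. Origin at the centre of its underside.
- dial_case: Bystander: round brass case, 42 mm across, 14 mm high, on the console's deck to the left of the gate. Origin at the centre of its underside.
- ink_jar: Bystander: amber ink jar with a black cap, 48 mm across, 55 mm high, on the table to the left of the console. Origin at the centre of its underside.
- oil_bottle: Bystander: small clear bottle with a white cap, 34 mm across, 85 mm high, on the table to the left of the console. Origin at the centre of its underside.
- screwdriver: Bystander: red-handled screwdriver, 130 mm long, lying on the table in front of the console. Origin at the middle of its length, on its underside.
- spare_pad: Bystander: spare white dome pad, 52 mm across, 34 mm high, on the table in front of the press. Origin at the centre of its underside.
- tweezers: Bystander: steel tweezers, 126 mm long, 6 mm thick, lying on the table. Origin at the middle of its length, on its underside.

How it is judged (in metres and radians):
On the way, in this order (a step that is already met when the one before it is completed fails the run):
1. the lever has crossed to the right track through the middle of the gate (value of joint across above 0.12 rad and value of joint fore between -0.12 and 0.12 rad).
2. the lever is fully forward in the third slot (value of joint across above 0.14 rad and value of joint fore above 0.25 rad), for 0.1 s.
At the end, for the whole second after the job is handed in: the lever rests in the third slot: fore above 0.25 rad (within about 6 mm of the forward stop at the knob) and across above 0.14 rad (in the right track), at rest (all of step 2 and velocity of joint fore between -0.05 and 0.05 rad/s and velocity of joint across between -0.05 and 0.05 rad/s); the robot touches nothing.
It fails at once if the lever goes into the fourth slot (across above 0.1 and fore below -0.12 rad) (value of joint across above 0.1 rad and value of joint fore below -0.12 rad).
It fails at once if the knob is taken between the fingers (grasp point within 20 mm of the knob's centre while the fingers touch the press) (distance between the grasp point and knob below 0.02 m and contact force between the fingers and press above 0.3 N).
It fails at once if a loose thing is lifted, knocked over or shoved more than 25 mm (distance of any of loupe, dial_case, ink_jar, oil_bottle, screwdriver, spare_pad, tweezers from where it was at the start of the episode above 0.025 m or angle between any of loupe, dial_case, ink_jar, oil_bottle, spare_pad's own z axis and vertical above 0.6 rad).
It also fails if it takes over 64 s, if anything falls off the work surface, if the arm or the gripper's body presses on something with over 40 N, if the wrist force passes 120 N, or if a joint passes its speed limit or range.

## Working session

There is one attempt and no reset: what is moved stays moved. The work goes in short steps, Python scripts to look and compute and a tool call to move; the robot and the scene stay as the last step left them, time stands still between calls to the robot, and variables do not carry over. Pictures are saved under pics/ and viewed, and the job is handed in when it is done.

Besides the shell and the picture viewer there is one more tool, called after ">>>" as a command line: name --argument value ..., lists and objects as JSON in quotes. play_rows: Moves the arm, as the interface text tells. Its arguments: {"type":"object","properties":{"targets":{"type":"array","items":{"type":"object","properties":{"dp":{"type":"array","items":{"type":"number"}},"rot":{"type":"array","items":{"type":"number"}},"fingers":{"type":"number"}}}}},"required":["targets"]}

```bash
mkdir -p pics; ls; python3 - <<'E'
from plant import get_obs, eyes, manip
import cv2,numpy as np
o=get_obs();print(o['clock'],o['eef_pos'],o['ee_rot'],o['grip_width'],o['contact_force'],manip.nose_length)
for n in ("scene","top"):
    f=eyes.grab_frame(n);cv2.imwrite(f"pics/{n}0.png",f[:,:,::-1]);i=eyes.camera_info(n);print(n,i)
print(eyes.camera_info("wrist"))
E
```

```text
pics
0.0 [221.90527327 610.1092634  221.53464567] [ 0.12178846  0.69651722 -0.12357255  0.69624791] 85.81288870000557 [-0.94668409 -0.91546884  0.39463908] 19.0
scene {'mtx': array([[403.10091618,   0.        , 278.54978084],
       [  0.        , 403.10091618, 211.97610557],
       [  0.        ,   0.        ,   1.        ]]), 'origin': array([996.00476097,  -6.6642112 , 844.14560752]), 'rotation': array([ 0.72053523,  0.63474631, -0.17876907, -0.21440086])}
top {'mtx': array([[449.40153599,   0.        , 273.7835314 ],
       [  0.        , 449.40153599, 214.18134646],
       [  0.        ,   0.        ,   1.        ]]), 'origin': array([ 467.79298097,   93.74498443, 1066.75896169]), 'rotation': array([-0.70588119,  0.70671986, -0.04340299,  0.01987362])}
{'mtx': array([[289.99493076,   0.        , 279.18480959],
       [  0.        , 289.99493076, 213.91777525],
       [  0.        ,   0.        ,   1.        ]]), 'mount': array([[ 5.78452697e-04, -2.90912547e-01,  9.56749474e-01,
        -1.52096117e+02],
       [ 9.99999496e-01, -6.16738801e-04, -7.92129477e-04,
        -2.11945463e-01],
       [ 8.20504927e-04,  9.56749450e-01,  2.90912044e-01,
        -7.47153733e+01],
       [ 0.00000000e+00,  0.00000000e+00,  0.00000000e+00,
         1.00000000e+00]])}
```

View pics/scene0.png

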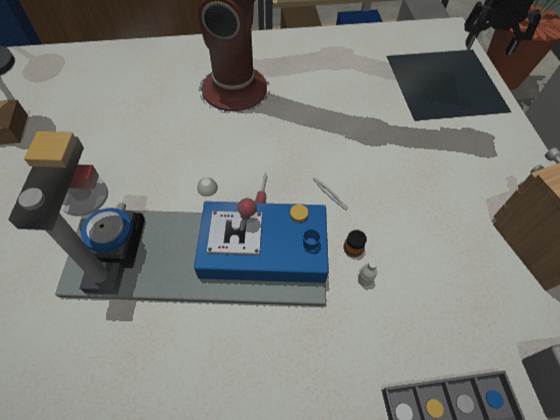

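View pics/top0.png

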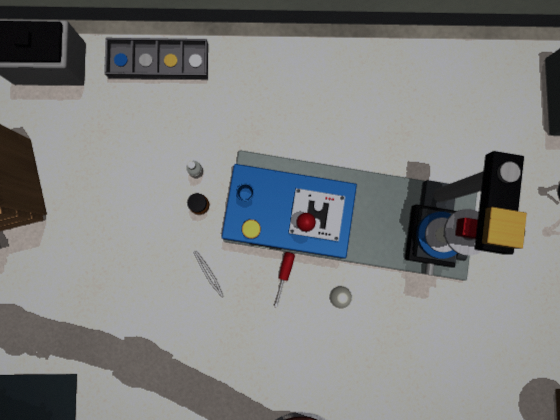

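The scene view shows the press's gate at about (237,233) and the red knob at about (248,209). In the top view the gate is at about (319,214) and the knob at about (306,222). I'll enlarge both for exact points.

```bash
python3 - <<'E'
import cv2
a=cv2.imread('pics/top0.png')[140:270,210:370];cv2.imwrite('pics/top0c.png',cv2.resize(a,None,fx=5,fy=4.6,interpolation=2) if 0 else cv2.resize(a,None,fx=4.5,fy=4.5,interpolation=2))
a=cv2.imread('pics/scene0.png')[180:300,180:340];cv2.imwrite('pics/scene0c.png',cv2.resize(a,None,fx=5,fy=5,interpolation=2))
E
```

```text
(no output)
```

View pics/top0c.png

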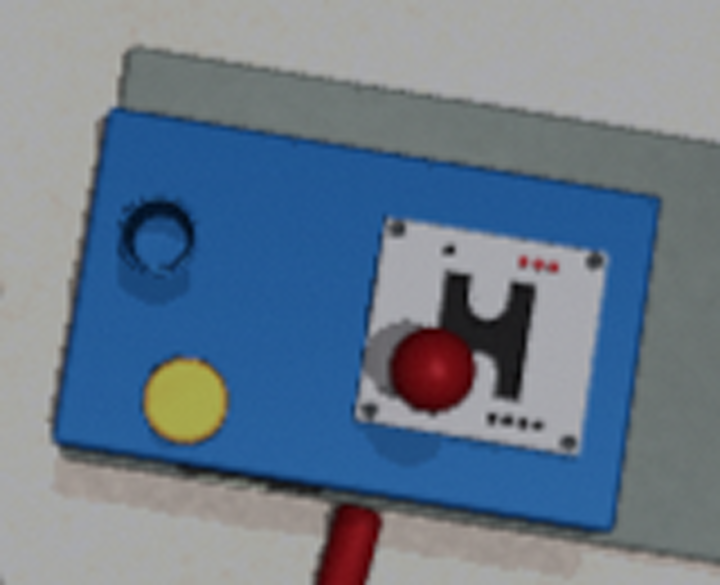

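View pics/scene0c.png

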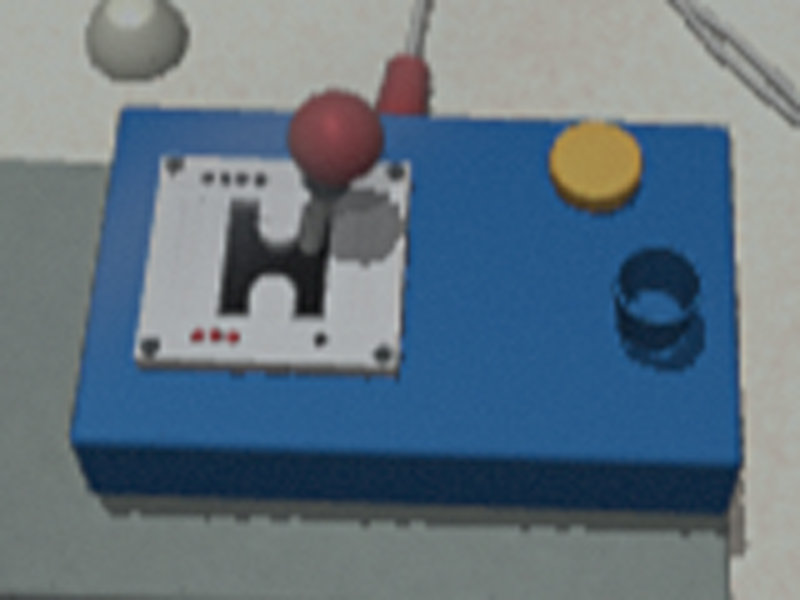

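```bash
cat > h.py <<'E'
from plant import get_obs, eyes, manip
import numpy as np
from scipy.spatial.transform import Rotation as R
from scipy.optimize import least_squares
def proj(n,P):
    i=eyes.camera_info(n);r=R.from_quat(i['rotation']) 
    c=(np.atleast_2d(P)-i['origin'])@r.as_matrix()
    u=c@i['mtx'].T
    return u[:,:2]/u[:,2:]
def p2w(p,P): # press->world
    c,s=np.cos(p[2]),np.sin(p[2]);P=np.atleast_2d(P)
    return np.c_[p[0]+c*P[:,0]-s*P[:,1],p[1]+s*P[:,0]+c*P[:,1],P[:,2]]
def knob(a,f): return np.array([140*np.sin(f),-140*np.sin(a)*np.cos(f),10+140*np.cos(a)*np.cos(f)])
E
cat > fit.py <<'E'
from h import *
M=np.array([[50,55,88],[50,-55,88],[-50,-55,88],[-50,55,88],[85,200,78],[85,-80,78],[-85,-80,78],[-85,200,78]])
t=np.array([[387,217],[608,252],[580,455],[357,420],[110,108],[660,198],[612,530],[55,442]])/4.5+[210,140]-0.4
s=np.array([[400,366],[137,358],[165,157],[410,163],[742,463],[72,440],[120,108],[728,125]])/5+[180,180]-.4
kt=np.array([432,370])/4.5+[210,140]-.4; ks=np.array([336,136])/5+[180,180]-.4
def f(q):
    W=p2w(q,M);K=p2w(q,knob(q[3],q[4]))
    return np.r_[(proj('top',W)-t).ravel(),(proj('scene',W)-s).ravel(),(proj('top',K)-kt).ravel(),(proj('scene',K)-ks).ravel()]
r=least_squares(f,[470,0,-.1,-.2,-.2],x_scale=[10,10,.1,.1,.1],loss='soft_l1')
print(r.x);print(f(r.x).reshape(-1,2).round(1).tolist())
q=r.x
for nm,P in dict(gate=[0,0,88],knob=knob(q[3],q[4]),third=knob(.213,.29)).items(): print(nm,p2w(q,P).round(1))
E
python3 fit.py
```

```text
[ 5.57104519e+02 -3.31561924e+01 -1.58355755e-01 -1.97044195e-01
 -1.88559964e-01]
[[-0.2, -0.5], [-0.2, -0.4], [-0.4, -0.7], [-0.5, -0.8], [-0.9, -1.3], [0.6, -1.4], [0.6, 0.2], [-1.4, -0.1], [-0.6, -0.6], [-0.7, -0.6], [-0.7, -0.7], [-0.2, -0.4], [0.5, -0.4], [-1.2, -0.0], [-0.3, -1.8], [0.4, -1.4], [-0.1, -0.3], [-0.1, -0.5]]
gate [[557.1 -33.2  88. ]]
knob [[535.4  -2.4 144.9]]
third [[592.2 -67.5 141.1]]
```

```bash
python3 - <<'E'
from h import *
o=get_obs();T=R.from_quat(o['ee_rot']).as_matrix();print(T.round(3))
q=[557.1,-33.2,-.1584]
for y in (0,1,2,3):
    a=q[2]+y*np.pi/2
    D=np.column_stack([[0,0,-1],[-np.sin(a),np.cos(a),0],np.cross([0,0,-1],[-np.sin(a),np.cos(a),0])])
    print(y,(R.from_matrix(T.T@D)).as_rotvec().round(3))
print(np.array(T.T@(p2w(q,knob(-.2,-.19)+[-60,0,75])[0]-o['eef_pos'])).round(1))
E
```

```text
[[-0.001  0.342  0.94 ]
 [-0.002  0.94  -0.342]
 [-1.    -0.002  0.   ]]
0 [-0.19  -0.     0.002]
1 [-1.761 -0.002  0.002]
2 [2.951 0.003 0.   ]
3 [1.38  0.002 0.002]
[   3.  -479.7  444.8]
```

>>> play_rows --targets '[{"dp":[0,-0.045,0.042],"rot":[-0.04,0,0],"fingers":-1},{"dp":[0,-0.09,0.084],"rot":[-0.08,0,0],"fingers":-1},{"dp":[0,-0.135,0.125],"rot":[-0.12,0,0],"fingers":-1},{"dp":[0,-0.18,0.167],"rot":[-0.16,0,0],"fingers":-1},{"dp":[0,-0.225,0.208],"rot":[-0.19,0,0],"fingers":-1}]'

```text
clock: 0.72
eef_pos: [341.3, 326.1, 222.5]
ee_rot: [0.056, 0.705, -0.056, 0.705]
contact_force: [-0.2, 0.0, -0.6]
grip_width: 0.3
```

```bash
cat > st.py <<'E'
from h import *
import sys
q=[557.1,-33.2,-.1584]
o=get_obs();T=R.from_quat(o['ee_rot']).as_matrix()
c,s=np.cos(q[2]),np.sin(q[2]);d=o['eef_pos']-np.array([q[0],q[1],0])
print(o['clock'],'TCP press',(c*d[0]+s*d[1]).round(1),(-s*d[0]+c*d[1]).round(1),d[2].round(1),'w',o['grip_width'].__round__(1),'F',o['contact_force'].round(1))
print('axes in press',(np.array([[c,s,0],[-s,c,0],[0,0,1]])@T).round(3).tolist(), o['joint_positions'])
E
python3 st.py
```

```text
0.725 TCP press -269.8 320.8 222.5 w 0.3 F [-0.2  0.  -0.6]
axes in press [[0.0, -0.0, 1.0], [-0.0, 1.0, 0.0], [-1.0, -0.0, 0.0]] [-0.7774524   0.34250365 -0.04273299  1.91774057  0.019029    0.8820349
  0.58306512]
```

>>> play_rows --targets '[{"dp":[0,-0.05,0.031],"rot":[0,0,0],"fingers":-1},{"dp":[0,-0.1,0.062],"rot":[0,0,0],"fingers":-1},{"dp":[0,-0.15,0.094],"rot":[0,0,0],"fingers":-1},{"dp":[0,-0.2,0.125],"rot":[0,0,0],"fingers":-1},{"dp":[0,-0.25,0.155],"rot":[0,0,0],"fingers":-1}]'

```text
clock: 1.35
eef_pos: [454.6, 55.2, 222.6]
ee_rot: [0.056, 0.705, -0.056, 0.705]
contact_force: [1.2, -0.4, 0.8]
grip_width: -0.1
```

>>> play_rows --targets '[{"dp":[0,-0.02,0.01],"rot":[0,0,0],"fingers":-1},{"dp":[0,-0.03,0.015],"rot":[0,0,0],"fingers":-1},{"dp":[0,-0.03,0.015],"rot":[0,0,0],"fingers":-1}]'

```text
clock: 1.72
eef_pos: [464.0, 25.1, 222.5]
ee_rot: [0.056, 0.705, -0.056, 0.705]
contact_force: [-0.0, 0.4, -0.7]
grip_width: 0.1
```

```bash
python3 st.py; python3 - <<'E'
from h import *
import cv2
for n in ("wrist","top"):
    f=eyes.grab_frame(n);cv2.imwrite(f"pics/{n}1.png",f[:,:,::-1])
E
```

```text
1.725 TCP press -101.1 42.9 222.5 w 0.1 F [-0.   0.4 -0.7]
axes in press [[-0.001, 0.001, 1.0], [0.0, 1.0, -0.001], [-1.0, 0.0, -0.001]] [-0.15098774  0.33141525  0.06692059  1.93766601 -0.028759    0.87418709
  1.34248133]
```

View pics/wrist1.png

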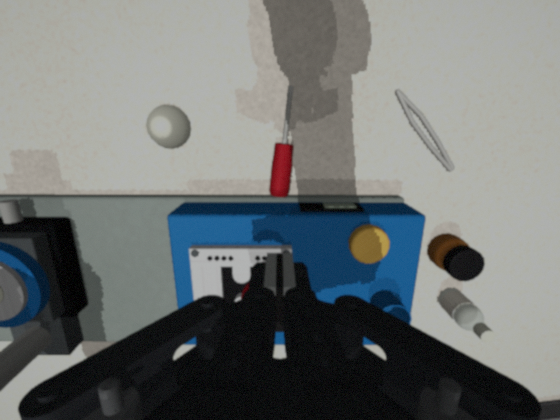

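View pics/top1.png

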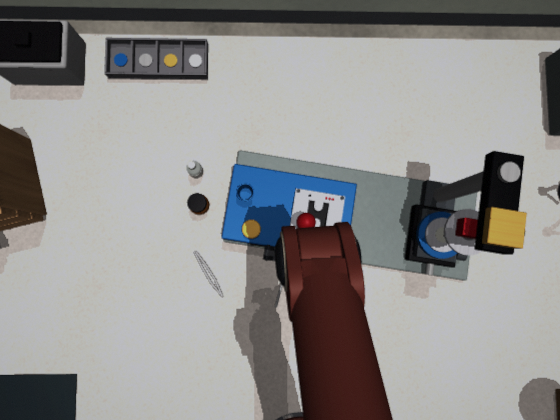

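The wrist view shows the shut fingertips at about (280,270), behind and beside the knob. The gate plate, with four dots at about (235,258), is on the left. In the top view the knob, at (306,222), is unmoved. I'll go down behind the knob and push it forward.

>>> play_rows --targets '[{"dp":[0.04,-0.015,0.0],"rot":[0,0,0],"fingers":-1},{"dp":[0.08,-0.015,0.0],"rot":[0,0,0],"fingers":-1},{"dp":[0.08,-0.015,0.02],"rot":[0,0,0],"fingers":-1},{"dp":[0.08,-0.015,0.03],"rot":[0,0,0],"fingers":-1},{"dp":[0.08,-0.015,0.04],"rot":[0,0,0],"fingers":-1}]'

```text
clock: 2.45
eef_pos: [502.0, 4.8, 143.1]
ee_rot: [0.056, 0.705, -0.055, 0.705]
contact_force: [0.1, 0.2, -0.6]
grip_width: 0.3
```

>>> play_rows --targets '[{"dp":[0,0,0.006],"rot":[0,0,0],"fingers":-1},{"dp":[0,0,0.012],"rot":[0,0,0],"fingers":-1},{"dp":[0,0,0.018],"rot":[0,0,0],"fingers":-1},{"dp":[0,0,0.022],"rot":[0,0,0],"fingers":-1},{"dp":[0,0,0.022],"rot":[0,0,0],"fingers":-1}]'

```text
clock: 3.08
eef_pos: [522.4, 1.0, 143.5]
ee_rot: [0.056, 0.705, -0.056, 0.704]
contact_force: [-3.4, 0.9, 3.2]
grip_width: -0.1
```

```bash
python3 st.py; cat > look.py <<'E'
from h import *
import cv2,sys
k=sys.argv[1]
a=eyes.grab_frame('top')[:,:,::-1];cv2.imwrite(f"pics/top{k}.png",cv2.resize(a[150:270,230:380],None,fx=2.6,fy=2.6,interpolation=2))
b=eyes.grab_frame('scene')[:,:,::-1];b=cv2.resize(b[180:300,180:340],None,fx=5,fy=5,interpolation=2);cv2.imwrite(f"pics/scene{k}.png",b)
E
python3 look.py 2
```

```text
3.075 TCP press -39.7 28.3 143.5 w -0.1 F [-3.4  0.9  3.2]
axes in press [[-0.002, -0.0, 1.0], [0.001, 1.0, 0.0], [-1.0, 0.001, -0.002]] [-0.08440365  0.5182654   0.06100509  1.88838439 -0.04632558  0.73781151
  1.41545068]
```

View pics/scene2.png

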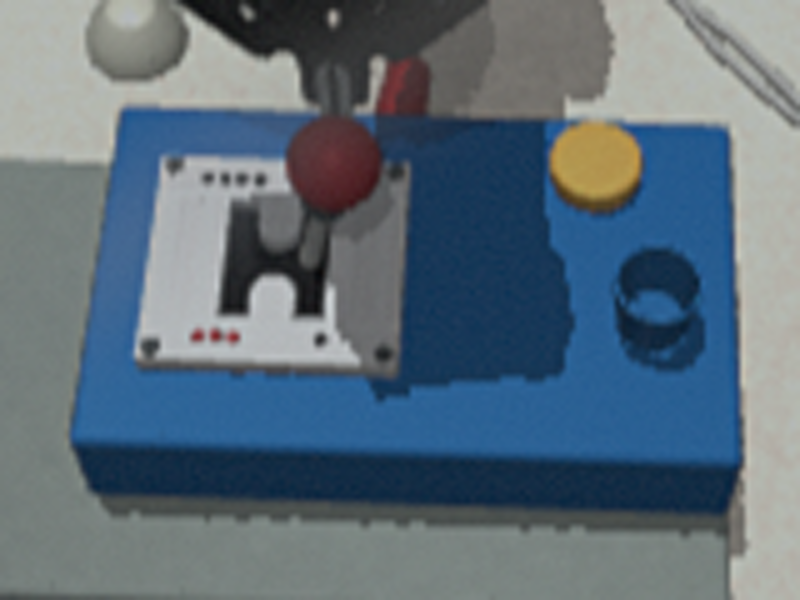

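View pics/top2.png

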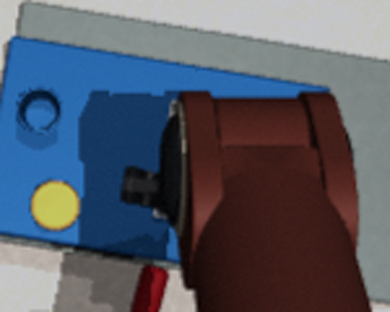

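```bash
cat > kn.py <<'E'
from h import *
import sys
q=[557.1,-33.2,-.1584]
k=np.array([float(sys.argv[1]),float(sys.argv[2])])/5+[180,180]-.4
r=least_squares(lambda v:(proj('scene',p2w(q,knob(*v)))-k).ravel(),[0,0])
print(r.x,knob(*r.x))
E
python3 kn.py 334 165; python3 kn.py 336 136
```

```text
[-0.19938648 -0.06894181] [ -9.64420966  27.66364775 146.90037185]
[-0.19956182 -0.17978779] [-25.03491017  27.30623928 145.00971287]
```

The scene crop shows the knob at (334,165) with the fingertips behind it. That gives fore ≈ -0.07, so it needs about 10–11 mm more.

>>> play_rows --targets '[{"dp":[0,0,0.005],"rot":[0,0,0],"fingers":-1},{"dp":[0,0,0.009],"rot":[0,0,0],"fingers":-1},{"dp":[0,0,0.011],"rot":[0,0,0],"fingers":-1},{"dp":[0,0,0.011],"rot":[0,0,0],"fingers":-1}]'

```text
clock: 3.68
eef_pos: [534.0, -1.2, 142.9]
ee_rot: [0.056, 0.705, -0.056, 0.705]
contact_force: [-2.8, 1.2, 4.3]
grip_width: 0.2
```

```bash
python3 st.py;python3 look.py 3
```

```text
3.675 TCP press -27.8 27.9 142.9 w 0.2 F [-2.8  1.2  4.3]
axes in press [[-0.0, 0.0, 1.0], [0.0, 1.0, -0.0], [-1.0, 0.0, -0.0]] [-0.07974581  0.53357189  0.06170764  1.85884854 -0.04626423  0.75061642
  1.4194366 ]
```

View pics/scene3.png

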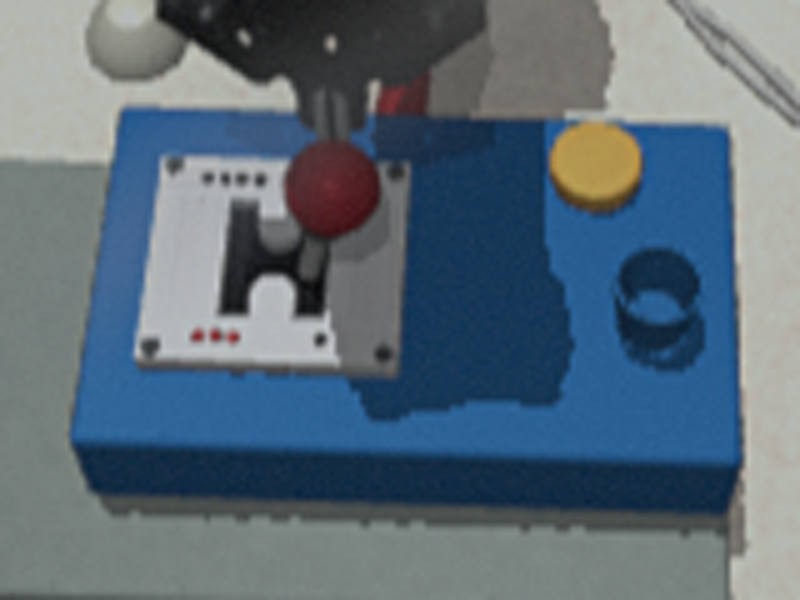

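```bash
python3 kn.py 332 188
```

```text
[-0.19891656  0.01152831] [  1.61392802  27.66319364 147.23025524]
```

The knob is now at (332,188), so fore ≈ +0.01, in the middle of the gate. I'll back off, go round to its left and come alongside.

>>> play_rows --targets '[{"dp":[0,0,-0.03],"rot":[0,0,0],"fingers":-1},{"dp":[0,0.025,-0.035],"rot":[0,0,0],"fingers":-1},{"dp":[0,0.05,-0.03],"rot":[0,0,0],"fingers":-1},{"dp":[0,0.052,0.0],"rot":[0,0,0],"fingers":-1},{"dp":[0,0.052,0.029],"rot":[0,0,0],"fingers":-1}]'

```text
clock: 4.4
eef_pos: [572.5, 45.6, 142.4]
ee_rot: [0.056, 0.704, -0.056, 0.706]
contact_force: [0.7, -0.5, -0.4]
grip_width: 0.2
```

```bash
python3 st.py;python3 look.py 4
```

```text
4.4 TCP press 2.7 80.2 142.4 w 0.2 F [ 0.7 -0.5 -0.4]
axes in press [[0.002, -0.001, 1.0], [-0.0, 1.0, 0.001], [-1.0, -0.0, 0.002]] [-0.15919585  0.5863906   0.06463085  1.74912737 -0.04867613  0.80578503
  1.34161356]
```

View pics/scene4.png

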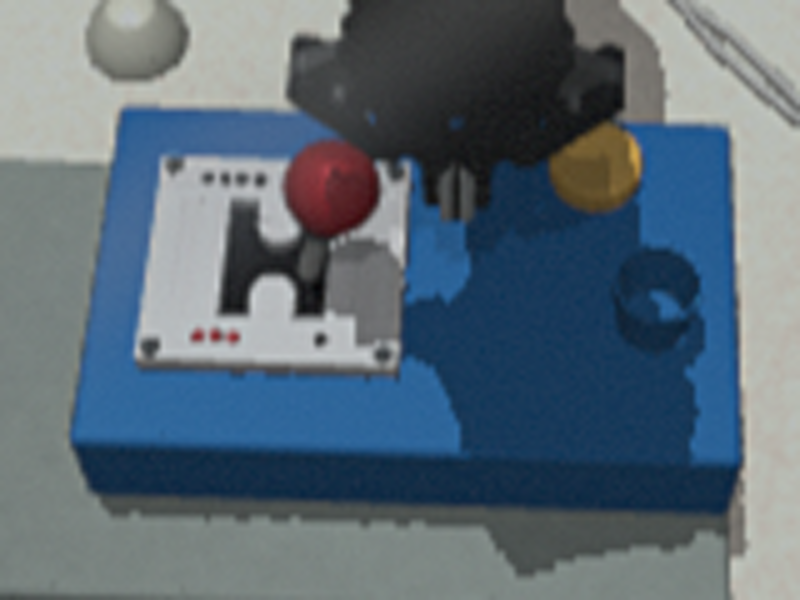

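Knob still at (332,188), with the fingers to its left at about (457,195). Pushing right.

>>> play_rows --targets '[{"dp":[0,-0.014,0],"rot":[0,0,0],"fingers":-1},{"dp":[0,-0.024,0],"rot":[0,0,0],"fingers":-1},{"dp":[0,-0.034,0],"rot":[0,0,0],"fingers":-1},{"dp":[0,-0.042,0],"rot":[0,0,0],"fingers":-1},{"dp":[0,-0.042,0],"rot":[0,0,0],"fingers":-1}]'

```text
clock: 5.12
eef_pos: [565.6, 5.0, 145.7]
ee_rot: [0.057, 0.703, -0.055, 0.707]
contact_force: [-1.9, 4.4, 11.6]
grip_width: 0.1
```

```bash
python3 st.py;python3 look.py 5
```

```text
5.125 TCP press 2.3 39.1 145.7 w 0.1 F [-1.9  4.4 11.6]
axes in press [[0.005, 0.0, 1.0], [0.004, 1.0, -0.0], [-1.0, 0.004, 0.005]] [-0.08477941  0.56901359  0.05990603  1.77337456 -0.04900714  0.79523507
  1.4119381 ]
```

View pics/scene5.png

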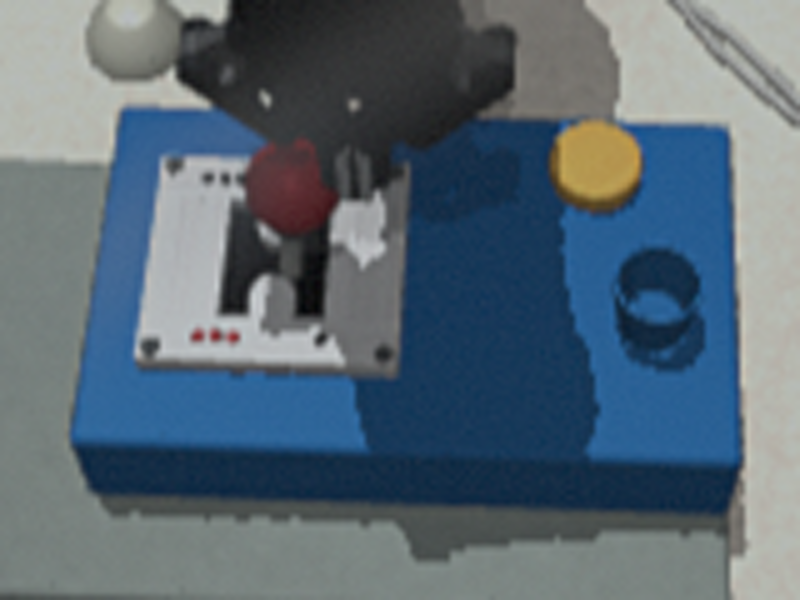

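```bash
python3 kn.py 291 187
```

```text
[-0.08084587  0.0224658 ] [  3.14494796  11.30324382 149.50751228]
```

The knob is at (291,187), so across ≈ -0.08 and fore ≈ +0.02. It's moving well, but the fingers feel 11 N upward: the ball's upper half is touching the wider part of the fingers. I'll ease off, raise 14 mm and push nearer the tips.

>>> play_rows --targets '[{"dp":[0,0.008,0],"rot":[0,0,0],"fingers":-1},{"dp":[-0.014,0.008,0],"rot":[0,0,0],"fingers":-1},{"dp":[-0.014,0.0,0],"rot":[0,0,0],"fingers":-1},{"dp":[-0.014,-0.008,0],"rot":[0,0,0],"fingers":-1},{"dp":[-0.014,-0.012,0],"rot":[0,0,0],"fingers":-1}]'

```text
clock: 5.85
eef_pos: [562.6, -8.0, 157.1]
ee_rot: [0.057, 0.705, -0.056, 0.705]
contact_force: [-0.2, 3.2, 3.7]
grip_width: -0.0
```

```bash
python3 st.py;python3 look.py 6
```

```text
5.85 TCP press 1.5 25.7 157.1 w -0.0 F [-0.2  3.2  3.7]
axes in press [[0.001, 0.001, 1.0], [0.001, 1.0, -0.001], [-1.0, 0.001, 0.001]] [-0.0647356   0.55249424  0.0628946   1.76578342 -0.04673943  0.82380412
  1.4315413 ]
```

View pics/scene6.png

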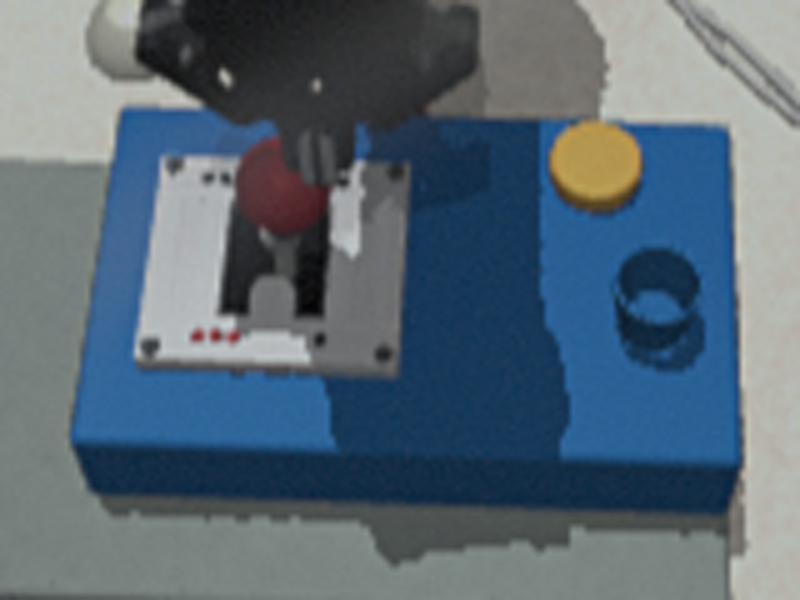

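```bash
python3 kn.py 282 186
```

```text
[-0.05478325  0.02113323] [  2.95843197   7.6641074  149.75875335]
```

```bash
python3 - <<'E'
from h import *
import cv2
q=[557.1,-33.2,-.1584]
b=cv2.imread('pics/scene6.png')
for P,c in (((1.5,25.7,157),(0,255,255)),((1.5,25.7,138),(0,255,0)),((12.5,25.7,138),(255,255,0)),((12.5,14,138),(255,0,0)),((12.5,37,138),(255,0,0)),((12.5,14,157),(255,0,255)),((12.5,37,157),(255,0,255))):
    u=(proj('scene',p2w(q,P))[0]-[180,180]+.4)*5;print(P,u.round());cv2.circle(b,tuple(int(v) for v in u),4,c,-1)
u=(proj('scene',p2w(q,(2.96,7.7,149.8)))[0]-[180,180]+.4)*5;cv2.circle(b,tuple(int(v) for v in u),46,(255,255,255),1)
cv2.imwrite('pics/s6o.png',cv2.resize(b[50:350,100:500],None,fx=2,fy=2))
E
```

```text
(1.5, 25.7, 157) [326. 175.]
(1.5, 25.7, 138) [328. 199.]
(12.5, 25.7, 138) [326. 223.]
(12.5, 14, 138) [298. 222.]
(12.5, 37, 138) [354. 223.]
(12.5, 14, 157) [295. 197.]
(12.5, 37, 157) [352. 199.]
```

View pics/s6o.png

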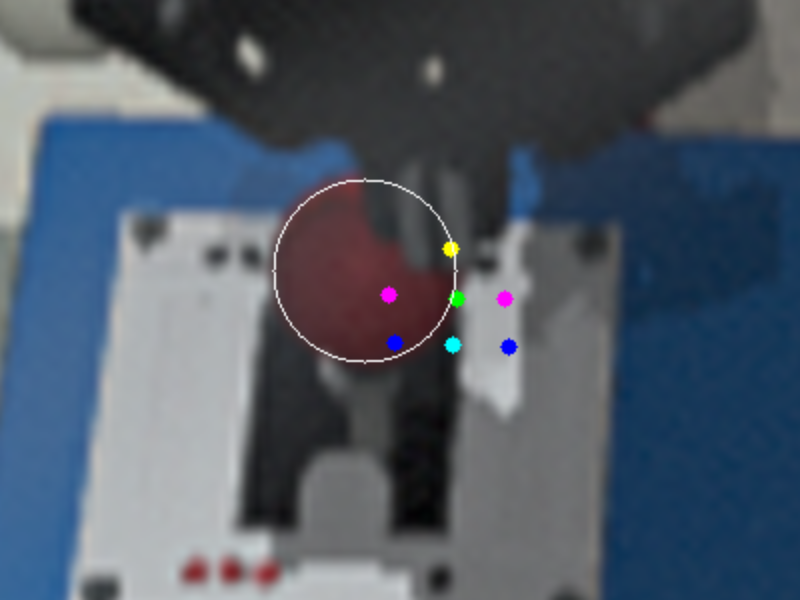

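The overlay shows the actual fingertips at about (321,185), higher than the given nose length puts them. I'll work out the tip's real position from the wrist and scene views.

```bash
python3 - <<'E'
from h import *
q=[557.1,-33.2,-.1584]
i=eyes.camera_info('wrist');m=i['mtx'];Mt=np.linalg.inv(i['mount'])
for n in (-10,-5,0,5,10,15,19):
    r=[]
    for h in (0,5,11):
        c=Mt@[n,0,-h,1];u=m@c[:3];u=u/u[2]
        s=(proj('scene',p2w(q,(2.7+h,80.2,142.4-n)))[0]-180+.4)*5
        r.append((h,u[:2].round().tolist(),s.round().tolist()))
    print(n,r)
import cv2
f=eyes.grab_frame('wrist')[:,:,::-1];cv2.imwrite('pics/w6.png',cv2.resize(f[200:420,180:380],None,fx=2.7,fy=2.7,interpolation=2))
f=cv2.imread('pics/wrist1.png');cv2.imwrite('pics/w1c.png',cv2.resize(f[200:420,180:380],None,fx=2.7,fy=2.7,interpolation=2))
E
```

```text
-10 [(0, [280.0, 269.0], [461.0, 188.0]), (5, [280.0, 261.0], [461.0, 198.0]), (11, [280.0, 251.0], [460.0, 211.0])]
-5 [(0, [280.0, 265.0], [461.0, 194.0]), (5, [280.0, 257.0], [461.0, 205.0]), (11, [280.0, 247.0], [460.0, 217.0])]
0 [(0, [280.0, 261.0], [461.0, 201.0]), (5, [280.0, 253.0], [461.0, 211.0]), (11, [280.0, 244.0], [460.0, 224.0])]
5 [(0, [280.0, 257.0], [461.0, 207.0]), (5, [280.0, 250.0], [461.0, 217.0]), (11, [280.0, 240.0], [460.0, 230.0])]
10 [(0, [280.0, 254.0], [461.0, 213.0]), (5, [280.0, 246.0], [461.0, 224.0]), (11, [280.0, 237.0], [460.0, 236.0])]
15 [(0, [280.0, 251.0], [461.0, 219.0]), (5, [280.0, 243.0], [461.0, 230.0]), (11, [280.0, 234.0], [460.0, 242.0])]
19 [(0, [280.0, 248.0], [461.0, 224.0]), (5, [280.0, 241.0], [461.0, 235.0]), (11, [280.0, 232.0], [460.0, 247.0])]
```

View pics/w6.png

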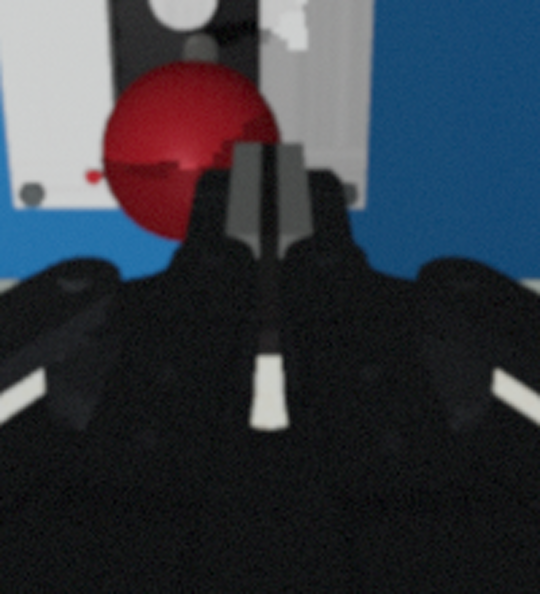

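View pics/w1c.png

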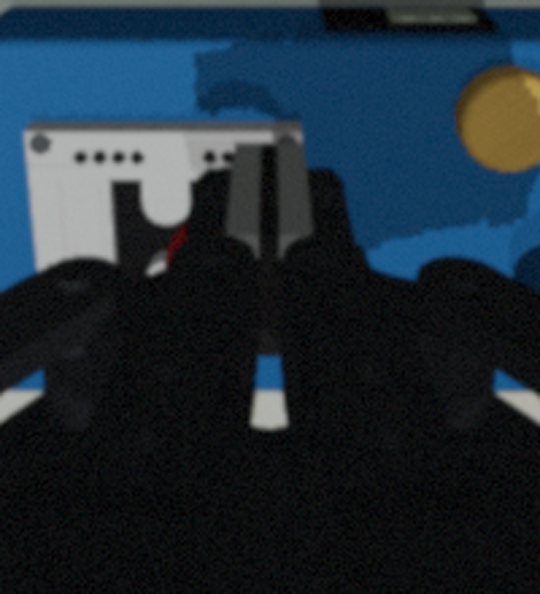

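The wrist crop puts the knob centre at (190,150), 8 mm below the TCP and 18 mm beside it. All the contacts fit fingertips about 10 mm *behind* the reported TCP when shut, not 19 mm ahead. So the tips were riding over the ball. I'll back off, go down and push at the ball's equator.

>>> play_rows --targets '[{"dp":[0,0.02,0],"rot":[0,0,0],"fingers":-1},{"dp":[0.005,0.026,0],"rot":[0,0,0],"fingers":-1},{"dp":[0.027,0.026,0.001],"rot":[0,0,0],"fingers":-1},{"dp":[0.027,0.02,0.001],"rot":[0,0,0],"fingers":-1},{"dp":[0.027,0.012,0.001],"rot":[0,0,0],"fingers":-1}]'

```text
clock: 6.62
eef_pos: [564.9, 4.1, 129.6]
ee_rot: [0.056, 0.705, -0.056, 0.705]
contact_force: [-0.3, 2.7, -0.9]
grip_width: -0.3
```

```bash
python3 st.py;python3 look.py 7
```

```text
6.625 TCP press 1.8 38.1 129.6 w -0.3 F [-0.3  2.7 -0.9]
axes in press [[-0.001, -0.0, 1.0], [0.001, 1.0, 0.0], [-1.0, 0.001, -0.001]] [-0.08371976  0.59203783  0.05935908  1.78542535 -0.04880514  0.76650587
  1.41321615]
```

View pics/scene7.png

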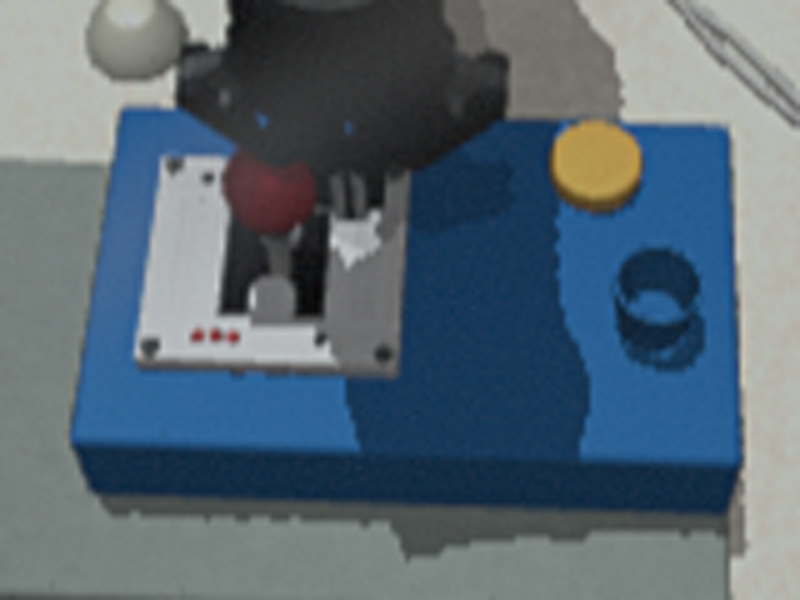

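Contact is now clean: 2.7 N sideways and no lift. The knob is at (270,187) and the separation is about 35 mm. I'll keep pushing right.

>>> play_rows --targets '[{"dp":[0,-0.008,0],"rot":[0,0,0],"fingers":-1},{"dp":[0,-0.016,0],"rot":[0,0,0],"fingers":-1},{"dp":[0,-0.023,0],"rot":[0,0,0],"fingers":-1},{"dp":[0,-0.029,0],"rot":[0,0,0],"fingers":-1},{"dp":[0,-0.029,0],"rot":[0,0,0],"fingers":-1}]'

```text
clock: 7.35
eef_pos: [560.8, -26.3, 129.8]
ee_rot: [0.056, 0.705, -0.057, 0.705]
contact_force: [1.0, 1.4, 1.6]
grip_width: 0.3
```

```bash
python3 kn.py 270 187; python3 st.py;python3 look.py 8
```

```text
[-0.02063141  0.02650097] [  3.7097013    2.88717867 149.92105744]
7.35 TCP press 2.5 7.4 129.8 w 0.3 F [1.  1.4 1.6]
axes in press [[0.001, 0.002, 1.0], [-0.001, 1.0, -0.002], [-1.0, -0.001, 0.001]] [-0.03044002  0.58647676  0.05842222  1.79651561 -0.04531501  0.75938615
  1.46166513]
```

View pics/scene8.png

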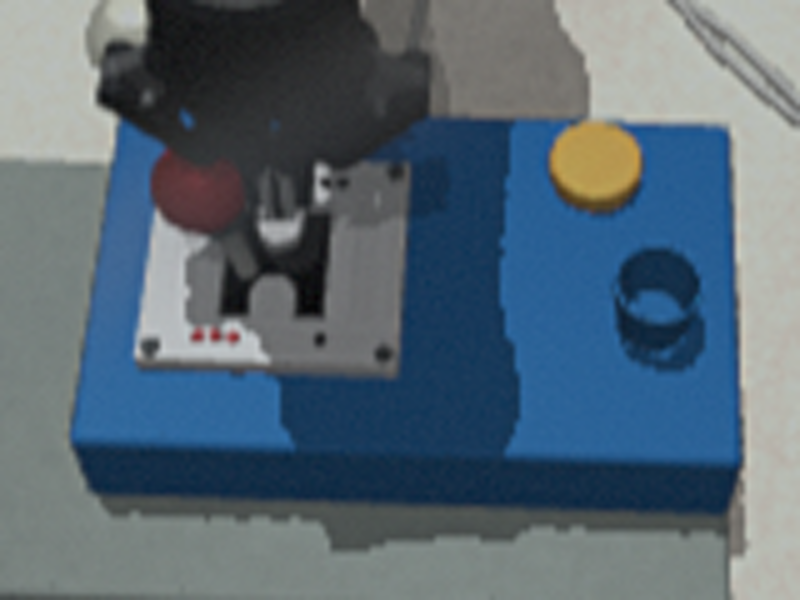

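```bash
python3 kn.py 198 185
```

```text
[0.19159675 0.01640159] [  2.29611933 -26.65614812 147.4197133 ]
```

The knob is at (198,185): across ≈ +0.19, fore ≈ +0.02. It's across in the right track. Now I'll go round behind it and push forward.

>>> play_rows --targets '[{"dp":[0,0.012,-0.01],"rot":[0,0,0],"fingers":-1},{"dp":[0,0.012,-0.055],"rot":[0,0,0],"fingers":-1},{"dp":[0,-0.02,-0.06],"rot":[0,0,0],"fingers":-1},{"dp":[0,-0.035,-0.058],"rot":[0,0,0],"fingers":-1},{"dp":[0,-0.035,-0.045],"rot":[0,0,0],"fingers":-1}]'

```text
clock: 8.07
eef_pos: [510.9, -53.3, 129.8]
ee_rot: [0.057, 0.705, -0.057, 0.705]
contact_force: [0.4, -0.3, 0.3]
grip_width: -0.1
```

```bash
python3 st.py;python3 look.py 9
```

```text
8.075 TCP press -42.5 -27.2 129.8 w -0.1 F [ 0.4 -0.3  0.3]
axes in press [[-0.0, 0.003, 1.0], [-0.0, 1.0, -0.003], [-1.0, -0.0, -0.0]] [ 0.02387192  0.52659719  0.0549322   1.92660128 -0.04265596  0.68973226
  1.51394744]
```

View pics/scene9.png

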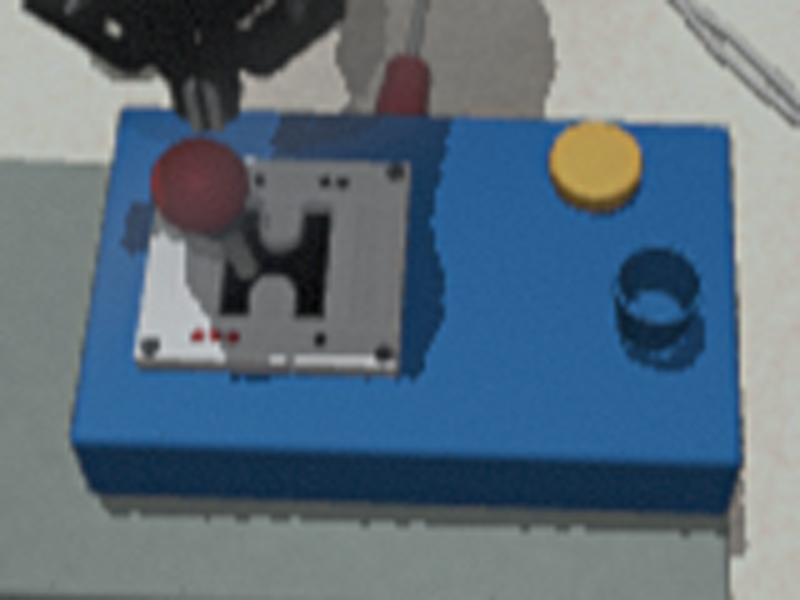

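The knob hasn't moved, at (199,185), and the fingers are behind it at (205,110). Pushing forward.

>>> play_rows --targets '[{"dp":[0,0,0.012],"rot":[0,0,0],"fingers":-1},{"dp":[0,0,0.02],"rot":[0,0,0],"fingers":-1},{"dp":[0,0,0.028],"rot":[0,0,0],"fingers":-1},{"dp":[0,0,0.036],"rot":[0,0,0],"fingers":-1},{"dp":[0,0,0.042],"rot":[0,0,0],"fingers":-1}]'

```text
clock: 8.8
eef_pos: [550.6, -59.2, 129.1]
ee_rot: [0.056, 0.707, -0.056, 0.703]
contact_force: [-6.5, -1.0, 1.2]
grip_width: -0.2
```

>>> play_rows --targets '[{"dp":[0,0,0.005],"rot":[0,0,0],"fingers":-1},{"dp":[0,0,0.009],"rot":[0,0,0],"fingers":-1},{"dp":[0,0,0.009],"rot":[0,0,0],"fingers":-1}]'

```text
clock: 9.18
eef_pos: [560.6, -61.1, 129.0]
ee_rot: [0.056, 0.705, -0.057, 0.704]
contact_force: [-3.0, -1.0, -1.5]
grip_width: 0.4
```

```bash
python3 st.py;python3 look.py 10
```

```text
9.175 TCP press 7.9 -27.0 129.0 w 0.4 F [-3.  -1.  -1.5]
axes in press [[-0.001, 0.001, 1.0], [-0.001, 1.0, -0.001], [-1.0, -0.001, -0.001]] [ 0.03351465  0.59167322  0.05570211  1.78830575 -0.04370561  0.76415592
  1.52260731]
```

View pics/scene10.png

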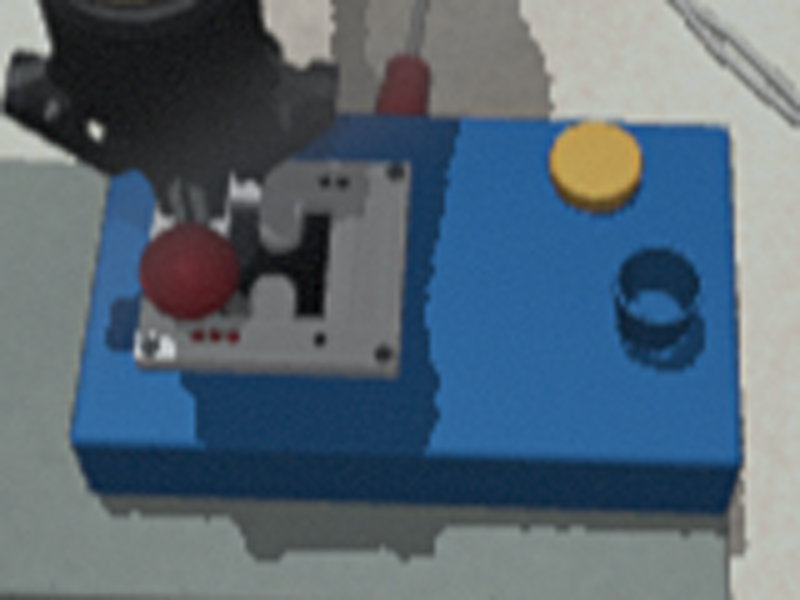

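```bash
python3 kn.py 189 270
```

```text
[0.20184321 0.27984074] [ 38.66836166 -26.97475988 141.82230515]
```

>>> play_rows --targets '[{"dp":[0,0,0.002],"rot":[0,0,0],"fingers":-1},{"dp":[0,0,0.004],"rot":[0,0,0],"fingers":-1},{"dp":[0,0,0.004],"rot":[0,0,0],"fingers":-1}]'

```text
clock: 9.65
eef_pos: [564.7, -60.7, 129.4]
ee_rot: [0.056, 0.705, -0.056, 0.705]
contact_force: [-3.6, 0.7, -1.9]
grip_width: -0.1
```

```bash
python3 st.py
```

```text
9.65 TCP press 11.9 -26.0 129.4 w -0.1 F [-3.6  0.7 -1.9]
axes in press [[-0.001, 0.0, 1.0], [0.0, 1.0, -0.0], [-1.0, 0.0, -0.001]] [ 0.03378419  0.59603586  0.05460462  1.77688222 -0.04444754  0.77075756
  1.52322835]
```

The force hasn't risen, so it isn't at the stop yet. I'll creep on until it does.

>>> play_rows --targets '[{"dp":[0,0,0.002],"rot":[0,0,0],"fingers":-1},{"dp":[0,0,0.002],"rot":[0,0,0],"fingers":-1}]'

```text
clock: 9.9
eef_pos: [565.8, -60.8, 129.3]
ee_rot: [0.056, 0.706, -0.056, 0.704]
contact_force: [-5.1, 1.1, -2.2]
grip_width: -0.2
```

>>> play_rows --targets '[{"dp":[0,0,0.002],"rot":[0,0,0],"fingers":-1},{"dp":[0,0,0.002],"rot":[0,0,0],"fingers":-1}]'

```text
clock: 10.15
eef_pos: [566.9, -60.8, 129.2]
ee_rot: [0.056, 0.707, -0.056, 0.703]
contact_force: [-7.2, 1.8, -1.2]
grip_width: 0.4
```

```bash
python3 st.py;python3 look.py 11
```

```text
10.15 TCP press 14.0 -25.7 129.2 w 0.4 F [-7.2  1.8 -1.2]
axes in press [[-0.005, -0.0, 1.0], [0.0, 1.0, 0.0], [-1.0, 0.0, -0.005]] [ 0.03438065  0.60087401  0.05427608  1.76726941 -0.04484958  0.77979889
  1.52375939]
```

View pics/scene11.png

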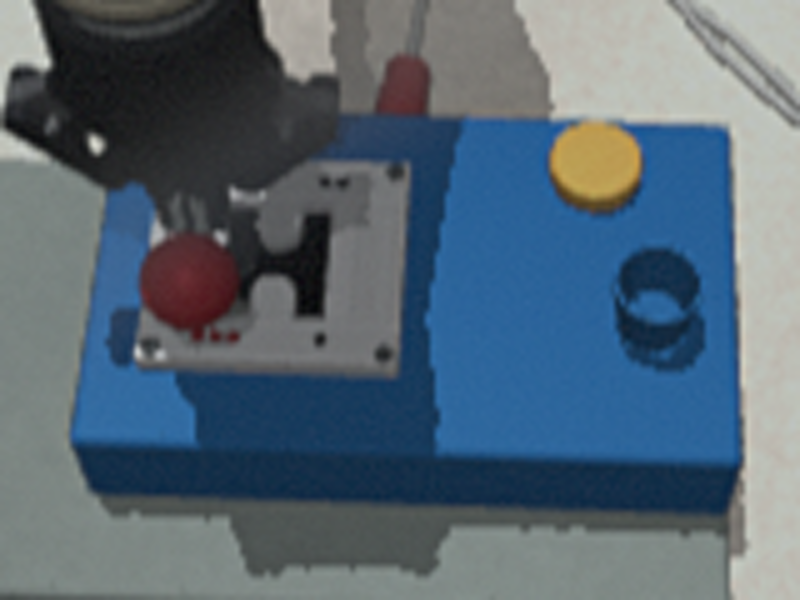

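The force has risen to 7 N and the knob has stopped at (189,281), so it's at the forward stop. Backing away and up.

>>> play_rows --targets '[{"dp":[0,0,-0.025],"rot":[0,0,0],"fingers":-1},{"dp":[0,0,-0.07],"rot":[0,0,0],"fingers":-1},{"dp":[-0.03,0,-0.1],"rot":[0,0,0],"fingers":-1},{"dp":[-0.08,0,-0.1],"rot":[0,0,0],"fingers":-1},{"dp":[-0.1,0,-0.1],"rot":[0,0,0],"fingers":-1}]'

```text
clock: 10.88
eef_pos: [474.8, -46.0, 234.3]
ee_rot: [0.056, 0.7, -0.056, 0.71]
contact_force: [0.3, 0.4, -0.0]
grip_width: 0.2
```

>>> play_rows --targets '[{"dp":[0,0,0],"rot":[0,0,0],"fingers":-1},{"dp":[0,0,0],"rot":[0,0,0],"fingers":-1},{"dp":[0,0,0],"rot":[0,0,0],"fingers":-1},{"dp":[0,0,0],"rot":[0,0,0],"fingers":-1}]'

```text
clock: 11.38
eef_pos: [470.0, -45.8, 228.8]
ee_rot: [0.056, 0.705, -0.056, 0.704]
contact_force: [-0.1, 0.6, -0.7]
grip_width: 0.0
```

```bash
python3 kn.py 189 281; python3 st.py;python3 look.py 12;python3 - <<'E'
from h import *
import cv2
cv2.imwrite('pics/top12f.png',eyes.grab_frame('top')[:,:,::-1])
E
```

```text
[0.2013681  0.31186297] [ 42.95651904 -26.65070996 140.5544987 ]
11.375 TCP press -84.1 -26.2 228.8 w 0.0 F [-0.1  0.6 -0.7]
axes in press [[-0.002, 0.0, 1.0], [-0.0, 1.0, -0.0], [-1.0, -0.0, -0.002]] [ 8.49306402e-04  3.35246498e-01  6.73079762e-02  1.90946842e+00
 -2.81196696e-02  8.99373078e-01  1.49404565e+00]
```

View pics/scene12.png

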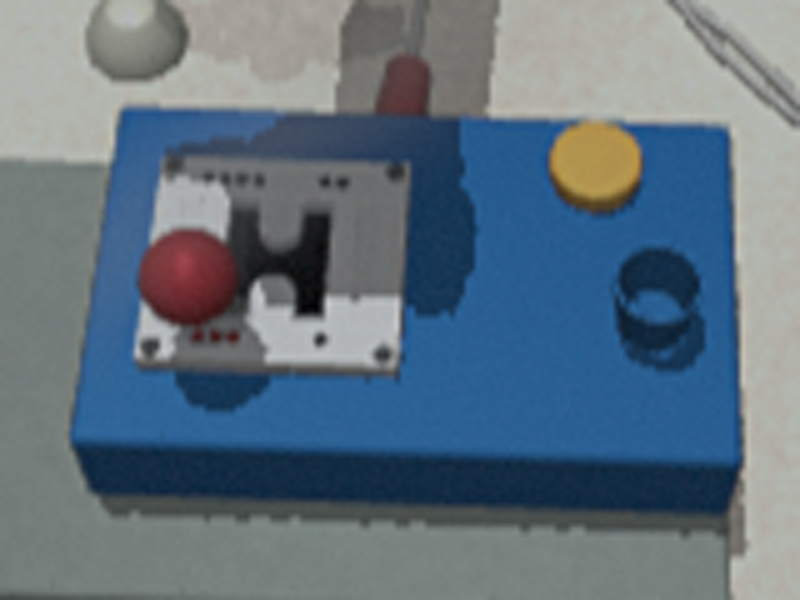

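View pics/top12f.png

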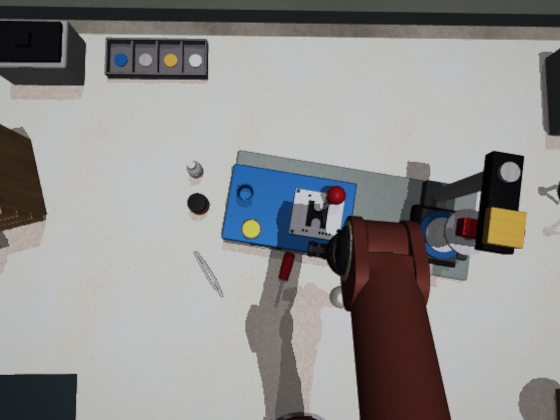

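The knob rests at (189,277) in the scene crop and (336,195) in the top view, at the third slot. The loose things haven't moved and the hand is clear.

```bash
python3 kn.py 189 277; python3 -c "
from plant import manip
print(manip.sign_off())"
```

```text
[0.20149862 0.30025777] [ 41.40730385 -26.76572347 141.03064998]
the job is handed in; nothing more can be done
None
```

The lever is in the third slot and the job is handed in. There is one doubt: for a moment the hand may have broken the rule against taking the knob between the fingers.

I used shut fingers throughout. I pushed the knob forward out of second, right through the middle of the gate, then forward against the stop, where the push force rose to about 7 N. I then moved the hand up and away.

**Last checks:**
- **Lever:** the scene camera gives across ≈ 0.20 and fore ≈ 0.30, so it is home in third. While it was in the right track I measured fore at +0.02 and above, so I saw no sign of the fourth slot.
- **Hand:** the contact force was close to zero after retreating, and the hand was well clear of the lever.
- **Loose things:** none had visibly moved. The arm partly hid the spare pad in the last top view, but the scene view showed it in place.

**What disagreed:**
- **Fingertip position:** pictures and contacts put the shut fingertips about 10 mm behind the reported TCP, not 19 mm ahead as stated. I don't know why.
- **Distance to the knob:** because of this, the first sideways push rode up on the ball, with up to about 12 N of lift. After I raised the hand 14 mm, the reported TCP was about 19.5 mm from the knob's centre, give or take 2 mm, while the closed fingers touched it. That is at or just inside the 20 mm limit. The knob was never between the fingers, and I lowered the hand straight after, but I can't rule out that it counted as a failure.

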